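# Slide the loaded tray across the gap onto the trolley

## Robot

A 6-joint arm with a two-finger parallel gripper is mounted at the origin on the work surface. World frame = base frame: x ahead of the robot, y to its left, z up, the work surface at z = 0. Lengths are in m, angles in rad, forces in N, time in s.
With the tool pointing down it reaches from about 0.275 to 0.825 m from the base axis. Payload 4.9 kg.
Tool frame: the origin (TCP) lies at the very end of the fingers, on their centre line; the grasp point (between the pads) lies 19 mm behind it; z points along the fingers, y is the direction in which the jaws open and shut (so a half turn about z gives the same grasp; the last joint's range is limited). The gripper opens to 85 mm and grips with 20 to 120 N. Pads are 22 mm wide; open, the fingers measure 114 mm over their backs; the gripper's body (76 mm by 85 mm) begins 54 mm behind the grasp point. The pads swing forward as they close: fully open they stand 13 mm farther back than shut.
Start: joints at [-1.329, 0.326, -0.193, 1.052, 0, 1.437], TCP at [0.202, -0.512, 0.231] pointing down, gripper open.
Joint ranges: [-2.65, 2.65], [-0.97, 1.79], [-1.3, 1.35], [-1.93, 2.1], [-1.47, 1.37], [-3.14, 3.14]. Speed limits (rad/s): [2.57, 2.57, 3.14, 3.14, 3.14, 3.14].

## Interface

Orientations are given as a unit quaternion [w, x, y, z].
In Python, from station import ctrl, grab_frame, get_calibration, job gives the robot as it stands. The module is installed in compiled form; this text tells all that it offers.
- The arm moves only by the shell command python3 -m pendant 'ROWS' [OPENING] [FORCE]. ROWS is JSON, a list of rows, each a list of 2 entries, a list of its own where there are three numbers: the shift along the tool's x, y, z in cm, then the turn about the tool's z in rad. In form: [[[tx, ty, tz], spin], ...]. A call has exactly 5 rows; each row shifts and turns the commanded pose from where the row before left it, along the tool's axes as they then stand; what a row does not reach is not made up. A row lasts 1/12 s, in which the tool goes at most 41.7 mm and 7.16 degrees, less where a joint would pass 70% of its speed; a pose out of reach is approached as far as the arm can. A call is refused whole if a number of a shift passes 4.17 or a number of a turn 0.125, either way. A call with a gripper value outside its range is refused whole. OPENING is the finger opening in cm, from 0 to 8.54, set as the call begins (- or left out, the last holds). The fingers move at their own pace and stop on an object; FORCE is the grip in N (left out, the last holds). Time passes only in rows, so rows that do not move let the fingers close, or fill a call up. It gives the time, the measured TCP pose, the force and the opening at its end, in the units of the state.
- ctrl.get_state(): the state, without advancing time (a new reading comes with each control period).
- grab_frame(name): name is "scene" or "top"; returns the picture (480x640x3 uint8, blue, green, red); there is no depth.
- get_calibration(name): a dict with "fx", "fy", "cx", "cy" (pixels), "extrinsics" (4x4, takes a point from world to camera coordinates). Camera axes: x right, y down, z forward; pixel columns grow to the right and rows downward; lengths in m; the calibration is good to about 2 mm. A picture is of the moment at which its call begins. get_calibration takes no time and is no camera call.
- job.close_job(): hands the job in, once; it reports no verdict.
The state is a dict: "clock": time; "joint_positions": joint angles; "joint_vel": joint speeds; "tau": joint torques, N m; "tool_pos": TCP position; "eef_rot": TCP orientation; "ft_force": force on the tool from outside, world axes, zero at the start; "moment": the same for the moment, N m; "finger_gap": finger opening in m.
Only numpy, scipy, OpenCV 4.12 (cv2) and the standard library are available. Lean on these libraries where they do the work, as an engineer would, in place of code of your own. Each camera call takes 0.05 s, during which the arm holds its last target.

## Task

Slide the tray with the jug and the pot from the counter across the gap onto the trolley, without lifting it and keeping its tail down so that it stays level and its nose never sags into the gap. Then push it home against the trolley's stop bar until it is firmly seated and square, but gently: do not ram the bar or shift the trolley on its brakes. Let go and leave it touching the bar, with the jug and the pot standing in their places on it and nothing else disturbed.

Things in the scene. Friction and masses are not known exactly. Their poses are not given: they have to be found in the camera images.
- tray_grip (a point): Middle of the tray's tail handle: a beech bar 124 mm long, 14 thick, 16 high, its centre 56 mm above the tray's underside, open below it down to the 30 mm high rim; nothing stands on the tray within 60 mm of it. The tray's axes: x along the bar, y from nose to tail (away from the trolley), z up. The outer tail face is 8 mm behind this point (+y), the outer nose face 272 mm ahead (-y).
- tray: Beech serving tray, origin under its centre on its flat underside (friction 0.28 to 0.42). 220 mm wide (x), 280 long (y), rim 30 high, a bar handle over each end. 0.3 kg, 0.86 to 0.98 kg loaded, its centre of mass then 50 mm ahead of the middle: the nose drops into the gap before it reaches the trolley unless the tail is held down. Axes as at tray_grip.
- tray_nose (a point): Middle of the outer face of the tray's nose rim (the end towards the trolley), 15 mm above the underside. Axes as at tray_grip.
- deck (a point): Centre of the trolley's deck, on its upper face (1 to 6 mm below the counter): 540 mm in x (away from the robot), 400 in y (towards the counter), z up. Its open edge, y = +200, faces the counter over a gap of 130 to 175 mm. A low tube gallery on the other three sides, side rails inside at x = -249 and +249. Braked castors: pushed with over 24 N in all, it creeps along y.
- end_stop: Slotted strips on the deck of the trolley's tray stop; origin on the deck at its y = -190 mm. In them a 12 mm bar across the deck, axis 20 mm up, is clamped where the last user left it: its face towards the tray lies 25 to 80 mm from this origin (+y). Where is not given: feel for it. It gives in rubber bushes (5 N per mm); a push of 5 to 10 N on it seats a tray, over 15 N is too hard.
- counter_edge (a point): Point on the counter's edge towards the trolley, on its top (z = 0). The edge of the leg on which the tray stands, on the robot's left, runs straight along world x through this point, from x = 240 to 950 mm; the counter is on its +y side, the gap on its -y side. A towel bar, 75 mm below the top, stands in the gap. Fixed.
- jug_center (a point): Half-way up the glass measuring jug (86 mm across, 115 high, handle to the tail, 0.40 to 0.52 kg), standing on the tray's front half beside the pot.
- pot_center (a point): Half-way up the white plastic pot with a grey ribbed screw-top lid (82 mm across, 95 high, 0.16 kg), standing on the tray's front half beside the jug.
- sugar_bowl: Lidded white sugar bowl on the trolley's deck near the side rail away from the robot, 96 mm across, 95 high; origin under its centre. Not to be disturbed.
- blender: Blender base on the counter beyond the tray, 168 mm across, 149 high; origin under its centre. Not to be disturbed.
- mill: Wooden pepper mill on the counter, 66 mm across, 159 high; origin under its centre. Not to be disturbed.
Things that resemble listed ones, but are neither listed nor needed, are in the scene too. What is shaped like the part that bears pot_center but turquoise is not meant. Leave any red look-alike of the part that bears jug_center alone.

How it is judged:
By the outcome, as a careful person would: the job done as asked, in the order asked, and still so for the second after the job is handed in, with the robot touching nothing.
It also fails if it takes over 58 s, if anything falls off the work surface, if the arm or the gripper's body presses on something with over 40 N, if the wrist force passes 120 N, or if a joint passes its speed limit or range.

## Working session

There is one attempt and no reset: what is moved stays moved. The work goes in short steps, Python scripts to look and compute and a shell command to move; the robot and the scene stay as the last step left them, time stands still between calls to the robot, and variables do not carry over. Pictures are saved under pics/ and viewed, and the job is handed in when it is done.

```bash
ls; mkdir -p pics; python3 - <<'E'
from station import ctrl, grab_frame, get_calibration
import cv2
s=ctrl.get_state(); print(s)
for n in("scene","top"):
    cv2.imwrite(f"pics/{n}0.png",grab_frame(n)); print(get_calibration(n))
E
```

```text
pics
{'clock': 0.0, 'joint_positions': array([-1.32920972e+00,  3.26912157e-01, -1.93604269e-01,  1.05199973e+00,
        2.36768638e-05,  1.43658729e+00]), 'joint_vel': array([ 0.00098537,  0.00054491,  0.00041746, -0.00037982,  0.0001836 ,
        0.00018543]), 'tau': array([-3.05376634e-04, -4.43402159e+01,  2.62438542e+01,  1.55685557e-02,
        5.77063543e-05, -4.75908422e-06]), 'tool_pos': array([ 0.20172747, -0.51103607,  0.23051138]), 'eef_rot': array([-8.59312008e-04,  9.82398719e-01,  1.86794051e-01, -3.43242901e-05]), 'ft_force': array([-0.33021733, -0.35366011, -0.01489873]), 'moment': array([-0.04233494, -0.00891434, -0.01042384]), 'finger_gap': 0.08510712869355992}
{'fx': 493.5081719100837, 'fy': 493.5081719100837, 'cx': 320.761917092228, 'cy': 238.50793708234778, 'extrinsics': array([[-0.01817998,  0.99982259, -0.00492688,  0.01007338],
       [ 0.61405378,  0.00727633, -0.78923064, -0.28786384],
       [-0.78905478, -0.01737356, -0.61407713,  1.92738223],
       [ 0.        ,  0.        ,  0.        ,  1.        ]])}
{'fx': 489.25271362436655, 'fy': 489.25271362436655, 'cx': 316.14309902270793, 'cy': 243.40934854932706, 'extrinsics': array([[ 0.02444215, -0.99947159,  0.02142704, -0.02432268],
       [-0.99454871, -0.0264839 , -0.10085368,  0.54005917],
       [ 0.10136786, -0.01884515, -0.99467051,  1.25149311],
       [ 0.        ,  0.        ,  0.        ,  1.        ]])}
```

View pics/scene0.png

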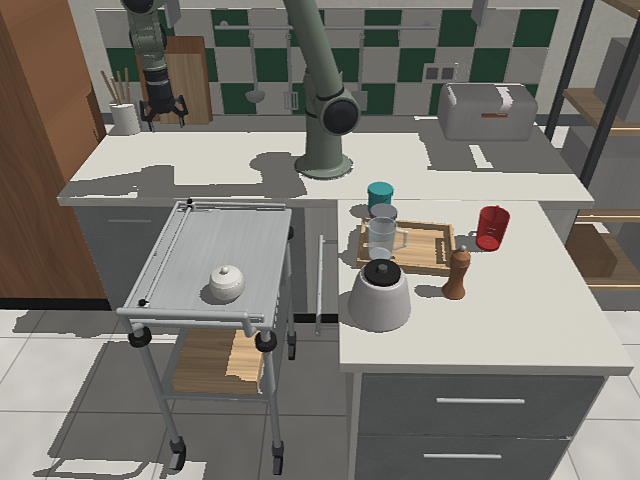

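View pics/top0.png

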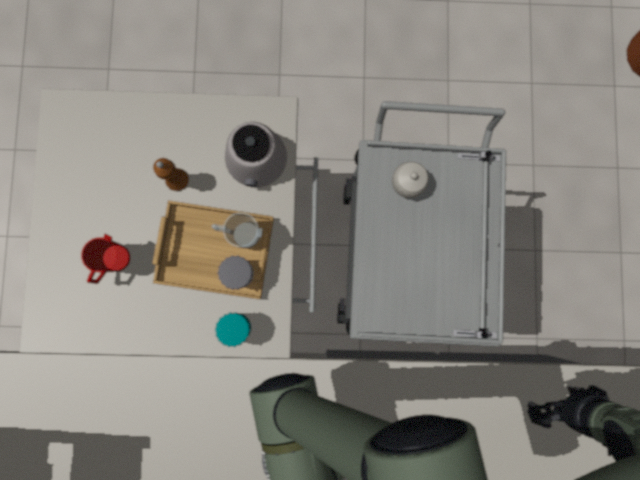

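Top view: the tray sits at (213,250) with the tail handle at about (170,245) and the nose towards the gap. The trolley deck spans x 355–503, and the sugar bowl is at (411,180). Candidates:
- **Pots:** grey-lidded at (235,272) on the tray, and turquoise at (233,329), which is the decoy. The grey-lidded one is meant.
- **Jugs:** clear at (243,232) on the tray, and red at (98,255), which is the decoy. The clear one is meant.

I'll enlarge to confirm and measure.

```bash
python3 - <<'E'
import cv2
t=cv2.imread("pics/top0.png")
cv2.imwrite("pics/t_tray.png",cv2.resize(t[190:310,140:300],None,fx=5,fy=5,interpolation=cv2.INTER_CUBIC))
cv2.imwrite("pics/t_deck.png",cv2.resize(t[90:360,280:520],None,fx=2.2,fy=2.2,interpolation=cv2.INTER_CUBIC))
s=cv2.imread("pics/scene0.png")
cv2.imwrite("pics/s_tray.png",cv2.resize(s[180:300,340:500],None,fx=5,fy=5,interpolation=cv2.INTER_CUBIC))
E
```

```text
(no output)
```

View pics/t_tray.png

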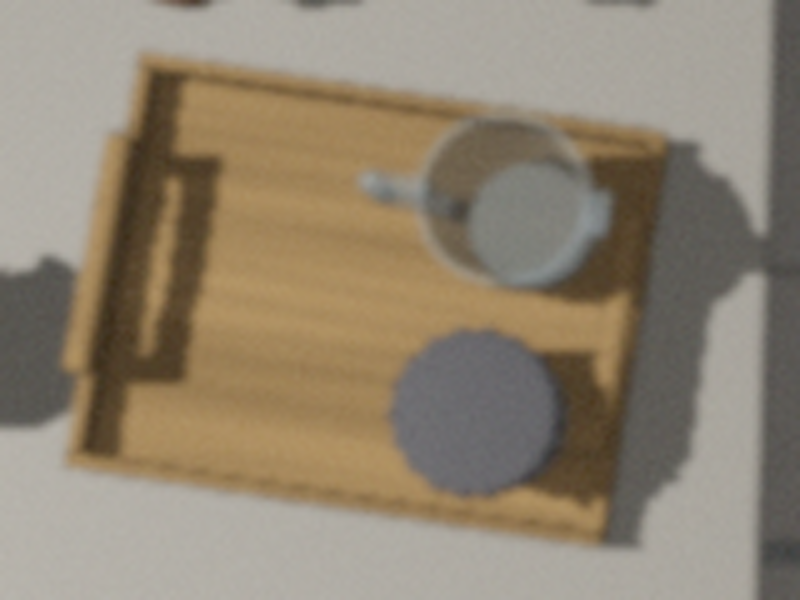

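View pics/t_deck.png

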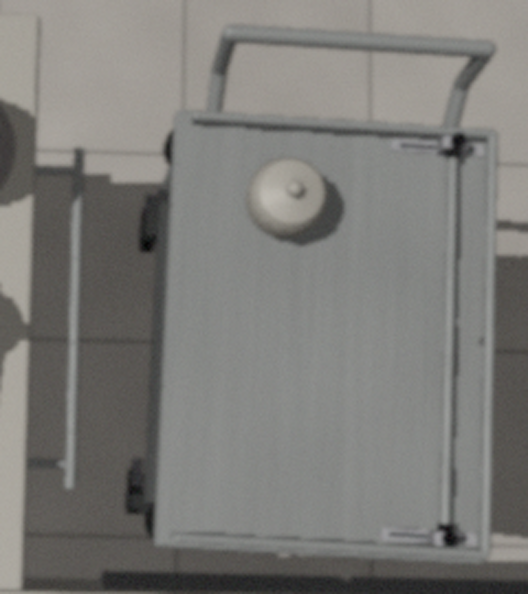

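View pics/s_tray.png

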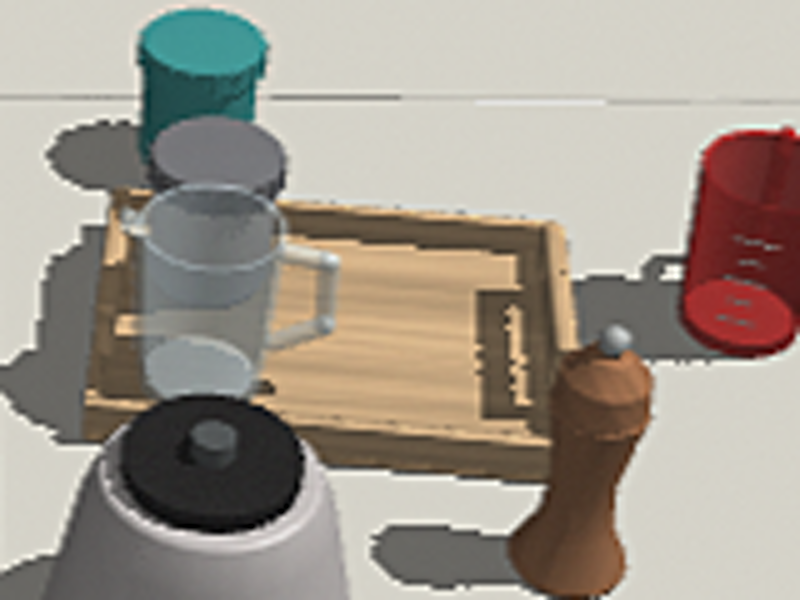

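The crops confirm the clear jug and the grey-lidded pot on the tray, with the red jug and turquoise pot standing off it. The stop bar runs from about (487,158) to (483,331) in the top image.

```bash
cat > h.py <<'E'
import numpy as np, cv2
from station import ctrl, grab_frame, get_calibration
def ray(n,u,v,z):
    c=get_calibration(n);E=c["extrinsics"];R=E[:3,:3];t=E[:3,3]
    d=R.T@np.array([(u-c["cx"])/c["fx"],(v-c["cy"])/c["fy"],1.]);o=-R.T@t
    return o+d*(z-o[2])/d[2]
def proj(n,p):
    c=get_calibration(n);q=c["extrinsics"]@np.r_[p,1];return c["fx"]*q[0]/q[2]+c["cx"],c["fy"]*q[1]/q[2]+c["cy"]
E
python3 - <<'E'
from h import *
np.set_printoptions(precision=4,suppress=True)
T=lambda x,y:(140+x/5-.4,190+y/5-.4)
for k,(x,y,z) in dict(TL=(143,55,.03),TR=(668,133,.03),BR=(603,542,.03),BL=(68,462,.03),h1=(120,135,.064),h2=(75,370,.064),pot=(477,412,.097),jugrim=(505,200,.119),e1=(775,20,0),e2=(757,580,0)).items():
    print(k,ray("top",*T(x,y),z))
D=lambda x,y:(280+x/2.2-.3,90+y/2.2-.3)
for k,(x,y,z) in dict(dTL=(178,115,0),dBL=(157,545,0),dTR=(495,132,0),dBR=(488,555,0),b1=(452,160,.016),b2=(445,525,.016),bowl=(288,198,.06),e1=(38,20,0),e2=(23,580,0),railT1=(195,121,0),railT2=(440,133,0),railB1=(170,543,0),railB2=(480,550,0)).items():
    print(k,ray("top",*D(x,y),z))
S=lambda x,y:(340+x/5-.4,180+y/5-.4)
print("scene tail-far corner",ray("scene",*S(548,480),0),ray("scene",*S(570,222),.03),ray("scene",*S(85,437),0),ray("scene",*S(88,395),.03))
print("mill",ray("scene",458,296,0), "blender",ray("scene",380,312,0))
E
```

```text
TL [0.6425 0.3792 0.03  ]
TR [0.6089 0.1037 0.03  ]
BR [0.3952 0.13   0.03  ]
BL [0.4294 0.4058 0.03  ]
h1 [0.5948 0.3787 0.064 ]
h2 [0.475  0.3945 0.064 ]
pot [0.4578 0.1877 0.097 ]
jugrim [0.56   0.1752 0.119 ]
e1 [0.6767 0.0503 0.    ]
e2 [0.3769 0.0511 0.    ]
dTL [ 0.8252 -0.1258  0.    ]
dBL [ 0.2979 -0.1087  0.    ]
dTR [ 0.8158 -0.5226  0.    ]
dBR [ 0.295  -0.5065  0.    ]
b1 [ 0.7738 -0.4622  0.016 ]
b2 [ 0.3304 -0.4492  0.016 ]
bowl [ 0.7097 -0.2507  0.06  ]
e1 [0.9417 0.0515 0.    ]
e2 [0.2534 0.0497 0.    ]
railT1 [ 0.8182 -0.1471  0.    ]
railT2 [ 0.8124 -0.4535  0.    ]
railB1 [ 0.3006 -0.1242  0.    ]
railB2 [ 0.3007 -0.4969  0.    ]
scene tail-far corner [0.6379 0.3705 0.    ] [0.4275 0.419  0.03  ] [ 0.6038  0.1062 -0.    ] [0.6011 0.1068 0.03  ]
mill [0.7208 0.3791 0.    ] blender [0.7837 0.161  0.    ]
```

Measurements agree with the sizes given: the tray measures 277 x 215 mm, with a yaw of −7°. The grip point is at about (0.535, 0.386), the counter edge at y = 0.051, and the trolley yaw is about −1.8°. I'll start towards the handle and test the spin direction.

```bash
python3 -m pendant '[[[2.5,-2.5,0],-0.12],[[2.5,-2.5,0],-0.12],[[2.5,-2.5,0],-0.12],[[2.5,-2.5,0],-0.12],[[2.5,-2.5,0],-0.12]]' 4.0 40
cat > go.py <<'E'
from h import *
import sys
from scipy.spatial.transform import Rotation as Ro
s=ctrl.get_state();w,x,y,z=s["eef_rot"];R=Ro.from_quat([x,y,z,w]).as_matrix()
np.set_printoptions(precision=4,suppress=True)
print("t",s["clock"],"pos",s["tool_pos"],"q",s["joint_positions"],"F",s["ft_force"],"M",s["moment"],"gap",s["finger_gap"])
print("ang toolx",np.degrees(np.arctan2(R[1,0],R[0,0])),"tooly",np.degrees(np.arctan2(R[1,1],R[0,1])),"tilt",R[:,2])
if len(sys.argv)>3:
    d=np.array([float(a) for a in sys.argv[1:4]])-s["tool_pos"];print("tool shift cm",R.T@d*100)
E
python3 go.py .535 .386 .15
```

```text
clock: 0.52
tool_pos: [0.2315, -0.338, 0.2307]
eef_rot: [-0.0, 0.882, 0.472, 0.0]
ft_force: [0.6, -0.2, 0.5]
finger_gap: 0.0401
t 0.5167 pos [ 0.2315 -0.338   0.2307] q [-1.1511  0.0655 -0.5241  0.982   0.0004  1.0081] F [ 0.6448 -0.1574  0.4935] M [-0.0173  0.0078  0.0348] gap 0.040051482347548066
ang toolx 56.287974045435554 tooly -33.712002620618215 tilt [-0.      0.0009 -1.    ]
tool shift cm [ 77.0612 -14.9351   8.1384]
```

```bash
python3 -m pendant '[[[3.5,-0.2,0],-0.12],[[3.5,0.2,0],-0.12],[[3.4,0.6,0],-0.12],[[3.3,1.0,0],-0.12],[[3.2,1.4,0],-0.12]]'
python3 go.py .535 .386 .15
```

```text
clock: 0.93
tool_pos: [0.3197, -0.1882, 0.2312]
eef_rot: [0.0, 0.703, 0.711, 0.0]
ft_force: [0.6, -0.2, -0.9]
finger_gap: 0.0395
t 0.9333 pos [ 0.3197 -0.1882  0.2312] q [-0.7318 -0.0115 -0.6025  0.9796  0.      0.8288] F [ 0.6415 -0.1907 -0.8939] M [-0.0225 -0.0542 -0.0204] gap 0.03947411924106461
ang toolx 90.58445861360693 tooly 0.5844588596545978 tilt [ 0.0001 -0.0001 -1.    ]
tool shift cm [57.2013 22.1134  8.1231]
```

```bash
python3 -m pendant '[[[3.5,1.4,0],-0.12],[[3.4,1.8,0],-0.12],[[3.1,2.2,0],-0.12],[[2.8,2.5,0],-0.12],[[2.5,2.9,0],-0.12]]'
python3 go.py .535 .386 .15
```

```text
clock: 1.35
tool_pos: [0.3881, -0.0108, 0.2313]
eef_rot: [0.0, 0.462, 0.887, -0.0]
ft_force: [2.1, -0.5, 0.3]
finger_gap: 0.04
t 1.35 pos [ 0.3881 -0.0108  0.2313] q [-0.2183  0.0226 -0.5682  0.9799 -0.0001  0.7416] F [ 2.0677 -0.5267  0.2674] M [-0.0614 -0.0227 -0.0069] gap 0.03999811058014871
ang toolx 124.99839479942843 tooly 34.99839439157655 tilt [ 0.     -0.0001 -1.    ]
tool shift cm [24.0747 34.7918  8.1201]
```

```bash
python3 -m pendant '[[[2.2,3.1,0],-0.12],[[1.8,3.4,0],-0.12],[[1.4,3.5,0],-0.12],[[0.9,3.7,0],-0.12],[[0.5,3.8,0],-0.12]]'
python3 go.py .535 .386 .15
```

```text
clock: 1.77
tool_pos: [0.4543, 0.1681, 0.231]
eef_rot: [-0.0, 0.179, 0.984, -0.0]
ft_force: [0.9, -1.0, 0.9]
finger_gap: 0.0401
t 1.7667 pos [0.4543 0.1681 0.231 ] q [ 0.2019  0.2057 -0.357   1.0085 -0.0002  0.5612] F [ 0.9105 -1.0005  0.9206] M [-0.0748 -0.0863 -0.0081] gap 0.04008051340658999
ang toolx 159.41323788508709 tooly 69.41324184383403 tilt [-0.0003 -0.0003 -1.    ]
tool shift cm [ 0.1104 23.2415  8.0931]
```

```bash
python3 -m pendant '[[[0,3.8,0],-0.12],[[-0.4,3.8,0],-0.117],[[-0.9,3.7,0],0],[[-0.9,3.7,0],0],[[-0.9,3.7,0],0]]'
python3 go.py .535 .386 .15
```

```text
clock: 2.18
tool_pos: [0.5221, 0.3459, 0.2307]
eef_rot: [-0.0, 0.064, 0.998, -0.0]
ft_force: [0.6, -0.6, 0.7]
finger_gap: 0.0398
t 2.1833 pos [0.5221 0.3459 0.2307] q [ 0.4674  0.4704  0.0246  1.1259 -0.0001  0.5957] F [ 0.634  -0.615   0.6923] M [-0.0272 -0.074  -0.0123] gap 0.03975470340098414
ang toolx 172.64823072143417 tooly 82.64825453796678 tilt [-0.0008 -0.0005 -1.    ]
tool shift cm [-0.7755  4.15    8.0652]
```

```bash
python3 -m pendant '[[[-1.0,3.2,0],0],[[0,1,0],0],[[0,0,0],0],[[0,0,0],0],[[0,0,0],0]]'
python3 go.py .535 .386 .15
python3 - <<'E'
from h import *
a=grab_frame("top");b=grab_frame("scene")
cv2.imwrite("pics/a1.png",cv2.resize(np.hstack([a[180:320,80:300],b[140:280,340:560]]),None,fx=1.8,fy=1.8))
E
```

```text
clock: 2.6
tool_pos: [0.5368, 0.3831, 0.231]
eef_rot: [-0.001, 0.065, 0.998, -0.001]
ft_force: [-0.3, -0.5, 0.1]
finger_gap: 0.0401
t 2.6 pos [0.5368 0.3831 0.231 ] q [ 0.5082  0.5359  0.1323  1.1688 -0.0004  0.6377] F [-0.3345 -0.5131  0.0862] M [-0.0123 -0.0084 -0.0158] gap 0.040114837795787055
ang toolx 172.57879361241757 tooly 82.57886255653061 tilt [-0.0011 -0.0011 -1.    ]
tool shift cm [0.2077 0.274  8.0984]
```

View pics/a1.png

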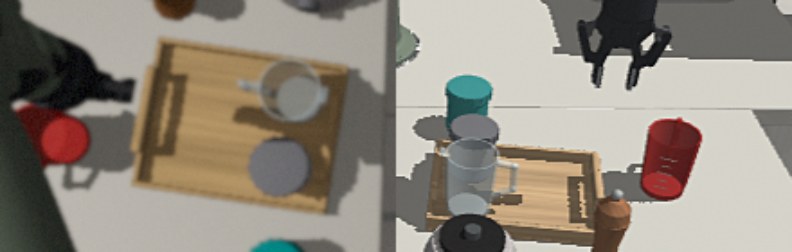

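```bash
python3 -c "
from h import *
for p in [(.537,.383,.231),(.535,.386,.056)]: print(proj('top',p),proj('scene',p))"; python3 go.py .535 .386 .08
```

```text
(np.float64(138.07768808020816), np.float64(230.8436830862676)) (np.float64(459.91347520327736), np.float64(188.38252626867592))
(np.float64(160.30561689230538), np.float64(240.30120502102895)) (np.float64(450.86904231744927), np.float64(238.26076500280337))
t 2.7 pos [0.5371 0.383  0.2316] q [ 0.5077  0.535   0.1325  1.1687 -0.0002  0.6378] F [0.2376 0.6245 0.0152] M [-0.0417 -0.0368  0.0086] gap 0.04007089196987073
ang toolx 172.54246194538035 tooly 82.5424660942128 tilt [-0.0002 -0.0004 -1.    ]
tool shift cm [ 0.2483  0.2791 15.1622]
```

```bash
python3 -m pendant '[[[0.2,0.3,3.2],0],[[0,0,3.2],0],[[0,0,3.2],0],[[0,0,3.0],0],[[0,0,2.0],0]]'
python3 go.py .535 .386 .037
python3 - <<'E'
from h import *
a=grab_frame("top");b=grab_frame("scene")
cv2.imwrite("pics/a2.png",cv2.resize(np.hstack([a[200:300,80:260],b[180:280,380:560]]),None,fx=2.2,fy=2.2,interpolation=cv2.INTER_CUBIC))
E
```

```text
clock: 3.12
tool_pos: [0.5344, 0.3855, 0.0828]
eef_rot: [-0.001, 0.065, 0.998, -0.001]
ft_force: [0.2, 0.1, -0.1]
finger_gap: 0.0401
t 3.1167 pos [0.5344 0.3855 0.0828] q [ 0.5131  0.647  -0.0684  0.8584 -0.0001  0.6434] F [ 0.1814  0.0656 -0.1269] M [-0.0133  0.0372  0.0109] gap 0.040084847947023106
ang toolx 172.53097075516592 tooly 82.5312265514966 tilt [-0.0026 -0.0016 -1.    ]
tool shift cm [-0.0597  0.0626  4.5846]
```

View pics/a2.png

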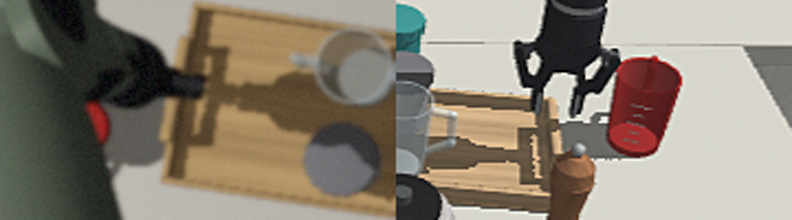

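```bash
python3 -c "
from h import *
print(ray('scene',488,243,0.),ray('scene',494,214,.115),ray('scene',480,240,.06),ray('top',117,258,0),ray('top',98,255,.115))"
```

```text
[0.48539997 0.51913853 0.        ] [0.49252096 0.51178274 0.115     ] [0.5475019  0.46825086 0.06      ] [0.49061342 0.51364505 0.        ] [0.48960155 0.51518166 0.115     ]
```

```bash
python3 -m pendant '[[[0,0,1.5],0],[[0,0,1.3],0],[[0,0,1.0],0],[[0,0,0.6],0],[[0,0,0],0]]'
python3 go.py .535 .386 .037
```

```text
clock: 3.63
tool_pos: [0.5356, 0.3871, 0.0411]
eef_rot: [-0.0, 0.065, 0.998, -0.0]
ft_force: [-0.8, -0.0, -0.6]
finger_gap: 0.0399
t 3.6333 pos [0.5356 0.3871 0.0411] q [ 0.5142  0.6933 -0.1019  0.7764 -0.      0.6435] F [-0.8408 -0.0251 -0.5655] M [ 0.0045 -0.0191 -0.0019] gap 0.03989091476890606
ang toolx 172.5923301097005 tooly 82.59234816738109 tilt [-0.0007 -0.0004 -1.    ]
tool shift cm [ 0.0445 -0.1148  0.4125]
```

```bash
python3 -m pendant '[[[0,0,0.4],0],[[0,0,0],0],[[0,0,0],0],[[0,0,0],0],[[0,0,0],0]]' 0.5 60
python3 -m pendant '[[[0,0,0],0],[[0,0,0],0],[[0,0,0],0],[[0,0,0],0],[[0,0,0],0]]'
python3 go.py .535 .386 .037
python3 - <<'E'
from h import *
a=grab_frame("top");b=grab_frame("scene")
cv2.imwrite("pics/a3.png",cv2.resize(np.hstack([a[200:300,120:300],b[180:280,340:520]]),None,fx=2.2,fy=2.2,interpolation=cv2.INTER_CUBIC))
E
```

```text
clock: 4.05
tool_pos: [0.5363, 0.3876, 0.0379]
eef_rot: [0.001, 0.064, 0.998, -0.0]
ft_force: [-0.0, -1.5, 2.7]
finger_gap: 0.0127
clock: 4.47
tool_pos: [0.5362, 0.3876, 0.0379]
eef_rot: [0.0, 0.064, 0.998, 0.0]
ft_force: [-0.3, -2.1, 5.3]
finger_gap: 0.0129
t 4.4667 pos [0.5362 0.3876 0.0379] q [ 0.5146  0.6972 -0.1039  0.7689 -0.0005  0.6435] F [-0.2902 -2.119   5.2927] M [-0.5441  0.0284  0.1306] gap 0.012885867907475887
ang toolx 172.61557048593696 tooly 82.6155741036317 tilt [ 0.001  -0.0001 -1.    ]
tool shift cm [ 0.1016 -0.1723  0.0884]
```

View pics/a3.png

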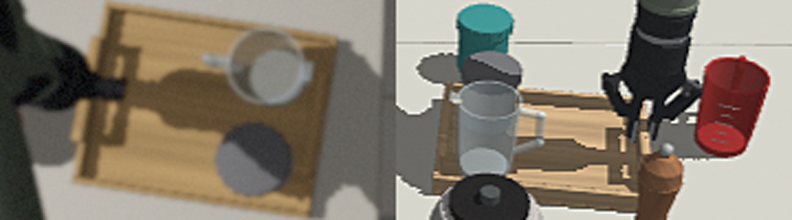

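The bar is gripped, with a gap of 12.9 mm and a down press of about 5 N, and the jug and pot are standing. I'll start sliding along the tray's own axis.

```bash
python3 -c "
from h import *
print('turq',ray('top',233,329,.095),ray('top',251,329,.095),ray('top',233,313,.095))"
python3 -m pendant '[[[0,-0.2,0],0],[[0,-0.4,0],0],[[0,-0.6,0],0],[[0,-0.7,0],0],[[0,-0.8,0],0]]'
python3 go.py
```

```text
turq [0.31980323 0.18715741 0.095     ] [0.32079976 0.14365154 0.095     ] [0.358203  0.1887532 0.095    ]
clock: 4.98
tool_pos: [0.5329, 0.3629, 0.0379]
eef_rot: [0.001, 0.064, 0.998, 0.002]
ft_force: [0.3, 4.4, 3.5]
finger_gap: 0.0128
t 4.9833 pos [0.5329 0.3629 0.0379] q [ 0.4819  0.6689 -0.1607  0.7379  0.0033  0.6094] F [0.3197 4.3701 3.4609] M [ 0.8472 -0.1356  0.0272] gap 0.01278662257276856
ang toolx 172.69651346410643 tooly 82.69673867049879 tilt [ 0.0014  0.0045 -1.    ]
```

```bash
python3 -m pendant '[[[0,-0.9,0.03],-0.004],[[0,-0.9,0],-0.005],[[0,-0.9,0],-0.005],[[0,-0.9,0],-0.005],[[0,-0.9,0],-0.005]]'
python3 go.py
```

```text
clock: 5.4
tool_pos: [0.5277, 0.318, 0.0379]
eef_rot: [0.001, 0.052, 0.999, 0.002]
ft_force: [0.6, 5.5, 5.0]
finger_gap: 0.013
t 5.4 pos [0.5277 0.318  0.0379] q [ 0.4208  0.6249 -0.2478  0.6945  0.0038  0.5246] F [0.5656 5.5268 4.9671] M [ 0.923  -0.0218 -0.13  ] gap 0.013036090584883897
ang toolx 174.05412885312344 tooly 84.05448650924498 tilt [ 0.0018  0.0049 -1.    ]
```

```bash
python3 -m pendant '[[[0,-0.9,0.03],-0.005],[[0,-0.9,0],-0.005],[[0,-0.9,0.03],-0.005],[[0,-0.9,0],-0.005],[[0,-0.9,0],-0.005]]'
python3 go.py
python3 -m pendant '[[[0,-0.9,0.03],-0.005],[[0,-0.9,0],-0.005],[[0,-0.9,0.03],-0.005],[[0,-0.9,0],-0.005],[[0,-0.8,0],-0.005]]'
python3 go.py
```

```text
clock: 5.82
tool_pos: [0.524, 0.2738, 0.0379]
eef_rot: [0.001, 0.039, 0.999, 0.003]
ft_force: [0.2, 6.7, 7.0]
finger_gap: 0.0127
t 5.8167 pos [0.524  0.2738 0.0379] q [ 0.3542  0.5872 -0.322   0.6568  0.0047  0.4328] F [0.2298 6.7293 6.957 ] M [ 1.147   0.0022 -0.1433] gap 0.012701115734588752
ang toolx 175.49663370960542 tooly 85.49751245915718 tilt [ 0.0029  0.0061 -1.    ]
clock: 6.23
tool_pos: [0.5217, 0.2303, 0.0379]
eef_rot: [0.002, 0.027, 1.0, 0.004]
ft_force: [0.1, 7.2, 10.4]
finger_gap: 0.0131
t 6.2333 pos [0.5217 0.2303 0.0379] q [ 0.2832  0.5557 -0.383   0.6259  0.0058  0.3367] F [ 0.1037  7.1897 10.4388] M [ 1.4582  0.1245 -0.0956] gap 0.013143871487851648
ang toolx 176.93637307697276 tooly 86.93806221384683 tilt [ 0.0043  0.0073 -1.    ]
```

```bash
python3 -m pendant '[[[0,-0.8,0.03],-0.005],[[0,-0.8,0.02],-0.005],[[0,-0.6,0.02],-0.005],[[0,-0.4,0],-0.005],[[0,-0.2,0],0]]'
python3 go.py
python3 - <<'E'
from h import *
a=grab_frame("top");b=grab_frame("scene")
cv2.imwrite("pics/a4.png",cv2.resize(a[120:350,150:520],None,fx=2.1,fy=2.1,interpolation=cv2.INTER_CUBIC))
cv2.imwrite("pics/a5.png",cv2.resize(b[170:350,240:500],None,fx=3,fy=3,interpolation=cv2.INTER_CUBIC))
E
```

```text
clock: 6.65
tool_pos: [0.521, 0.2029, 0.0378]
eef_rot: [0.003, 0.017, 1.0, 0.004]
ft_force: [-0.0, 10.2, 14.8]
finger_gap: 0.0131
t 6.65 pos [0.521  0.2029 0.0378] q [ 0.2355  0.5389 -0.4156  0.6089  0.007   0.2693] F [-0.0395 10.1548 14.7813] M [ 1.7912  0.2003 -0.1531] gap 0.013085355855256218
ang toolx 178.06368376820961 tooly 88.06633511049723 tilt [ 0.0056  0.0085 -0.9999]
```

View pics/a4.png

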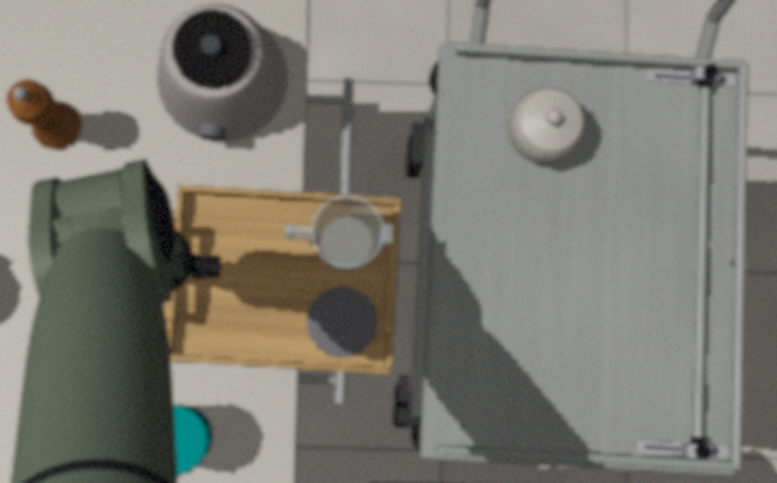

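View pics/a5.png

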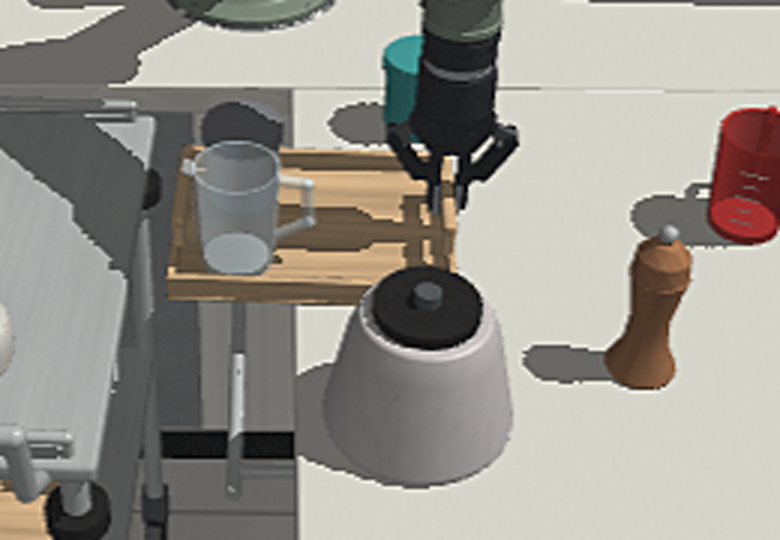

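The tray is level with its nose in mid-gap at about (397,285) in the crop, and the jug and pot are upright. Next I'll check its yaw against the trolley.

```bash
python3 - <<'E'
from h import *
f=lambda x,y,z:ray('top',150+x/2.1-.25,120+y/2.1-.25,z)
def yaw(a,b): d=a-b; return np.round(a,4),np.round(b,4),np.degrees(np.arctan2(d[1],d[0]))
print('nose',yaw(f(400,198,.03),f(393,372,.03)))
print('deck',yaw(f(443,50,0),f(423,458,0)))
print('bar',yaw(f(708,85,.02),f(700,445,.02)))
print('far',yaw(f(747,65,.03),f(738,467,.03)))
a=f(180,186,.03);b=f(400,198,.03);d=a-b;print('farside',a,b,90-np.degrees(np.arctan2(d[1],d[0])))
a=f(172,360,.03);b=f(393,372,.03);d=a-b;print('nearside',a,b,90-np.degrees(np.arctan2(d[1],d[0])))
E
```

```text
nose (array([ 0.6195, -0.0719,  0.03  ]), array([ 0.4029, -0.0675,  0.03  ]), np.float64(-1.1641109009308321))
deck (array([ 0.8208, -0.1261,  0.    ]), array([ 0.2968, -0.109 ,  0.    ]), np.float64(-1.864491449860993))
bar (array([ 0.7789, -0.4655,  0.02  ]), array([ 0.3222, -0.4505,  0.02  ]), np.float64(-1.8823642187779814))
far (array([ 0.8037, -0.5123,  0.03  ]), array([ 0.2973, -0.4936,  0.03  ]), np.float64(-2.112269620302276))
farside [0.62697097 0.20305441 0.03      ] [ 0.61951094 -0.07186848  0.03      ] 1.5543387549658831
nearside [0.41090151 0.20396578 0.03      ] [ 0.40286612 -0.06746618  0.03      ] 1.6956718811763238
```

```bash
python3 -m pendant '[[[0,-0.4,0],0],[[0,-0.7,0],0],[[0,-0.8,0],0],[[0,-0.8,0],0],[[0,-0.8,0],0]]'
python3 go.py
python3 -m pendant '[[[0,-0.8,0],0],[[0,-0.8,0],0],[[0,-0.8,0],0],[[0,-0.8,0],0],[[0,-0.5,0],0]]'
python3 go.py
```

```text
clock: 7.17
tool_pos: [0.5202, 0.1682, 0.0378]
eef_rot: [0.003, 0.016, 1.0, 0.004]
ft_force: [1.2, 9.4, 15.4]
finger_gap: 0.0132
t 7.1667 pos [0.5202 0.1682 0.0378] q [ 0.1735  0.5208 -0.4502  0.5919  0.0074  0.2061] F [ 1.1501  9.4296 15.3935] M [1.7596 0.1248 0.0208] gap 0.01323039961614225
ang toolx 178.12903664125994 tooly 88.1322236073574 tilt [ 0.0066  0.0087 -0.9999]
clock: 7.58
tool_pos: [0.5195, 0.1312, 0.0383]
eef_rot: [0.004, 0.017, 1.0, 0.005]
ft_force: [-0.7, 12.8, 20.5]
finger_gap: 0.0129
t 7.5833 pos [0.5195 0.1312 0.0383] q [ 0.1046  0.5041 -0.4803  0.5777  0.0088  0.1378] F [-0.7012 12.7792 20.5135] M [2.3704 0.1887 0.0186] gap 0.012927184477085131
ang toolx 178.09805325060617 tooly 88.10230473587028 tilt [ 0.0078  0.0097 -0.9999]
```

```bash
python3 -m pendant '[[[0,-0.4,-0.03],0],[[0,-0.4,-0.03],0],[[0,-0.4,-0.03],0],[[0,-0.2,-0.03],0],[[0,0,0],0]]'
python3 go.py
python3 - <<'E'
from h import *
a=grab_frame("top");b=grab_frame("scene")
cv2.imwrite("pics/b4.png",cv2.resize(a[120:350,150:520],None,fx=2.1,fy=2.1,interpolation=cv2.INTER_CUBIC))
cv2.imwrite("pics/b5.png",cv2.resize(b[170:350,200:460],None,fx=3,fy=3,interpolation=cv2.INTER_CUBIC))
E
```

```text
clock: 8.0
tool_pos: [0.5179, 0.1159, 0.0384]
eef_rot: [0.003, 0.017, 1.0, 0.003]
ft_force: [-0.4, 6.3, 13.1]
finger_gap: 0.0129
t 8.0 pos [0.5179 0.1159 0.0384] q [ 0.0778  0.4985 -0.4904  0.576   0.0058  0.1114] F [-0.4288  6.3493 13.0684] M [ 1.3792 -0.0104  0.0693] gap 0.012894220180047138
ang toolx 178.0716172920946 tooly 88.07355215967351 tilt [ 0.0055  0.0062 -1.    ]
```

View pics/b4.png

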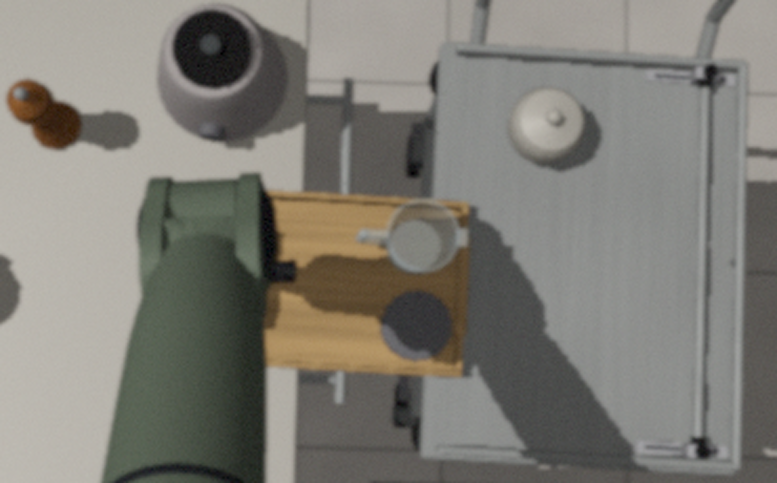

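View pics/b5.png

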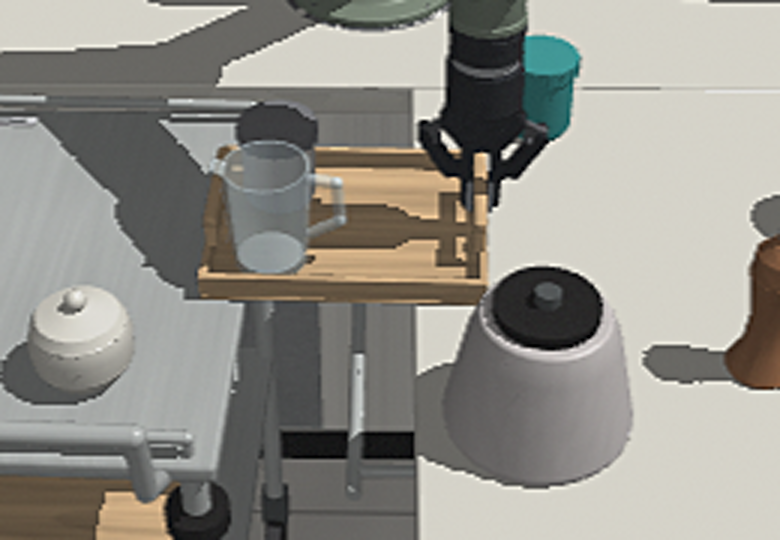

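The nose is about 40 mm over the deck, at crop (467,290). The hold-down force of 13 N is below the roughly 17 N a free nose would need, so the nose is probably resting on the deck. The jug and pot are upright. I'll push on and ease the press.

```bash
python3 -m pendant '[[[0,-0.4,-0.02],0],[[0,-0.6,-0.02],0],[[0,-0.7,-0.02],0],[[0.1,-0.7,-0.02],0],[[0.1,-0.7,0],0]]'
python3 go.py
```

```text
clock: 8.52
tool_pos: [0.5136, 0.0846, 0.0381]
eef_rot: [0.002, 0.017, 1.0, 0.003]
ft_force: [0.6, 6.4, 6.7]
finger_gap: 0.0129
t 8.5167 pos [0.5136 0.0846 0.0381] q [ 0.0184  0.4861 -0.5147  0.5667  0.0053  0.0515] F [0.644  6.4079 6.7439] M [ 1.3279 -0.0608  0.1   ] gap 0.01289749245330147
ang toolx 178.10042176506906 tooly 88.10136201237815 tilt [ 0.0032  0.0053 -1.    ]
```

```bash
python3 -m pendant '[[[0.1,-0.7,0],0],[[0.1,-0.7,0],0],[[0.1,-0.7,0],0],[[0.1,-0.7,0],0],[[0.1,-0.7,0],0]]'
python3 go.py
python3 -m pendant '[[[0.1,-0.7,0],0],[[0.1,-0.7,0],0],[[0.1,-0.7,0.01],0],[[0.1,-0.7,0.01],0],[[0.1,-0.5,0.01],0]]'
python3 go.py
```

```text
clock: 8.93
tool_pos: [0.507, 0.0496, 0.0379]
eef_rot: [0.001, 0.017, 1.0, 0.002]
ft_force: [0.4, 5.9, 6.0]
finger_gap: 0.013
t 8.9333 pos [0.507  0.0496 0.0379] q [-0.0505  0.4715 -0.5431  0.5539  0.005  -0.0171] F [0.3826 5.874  6.005 ] M [ 1.2579 -0.0535  0.0677] gap 0.013029836590091371
ang toolx 178.0864635717163 tooly 88.0871452043803 tilt [ 0.0026  0.0049 -1.    ]
clock: 9.35
tool_pos: [0.499, 0.0146, 0.0362]
eef_rot: [-0.001, 0.018, 1.0, 0.0]
ft_force: [0.4, 2.7, -2.7]
finger_gap: 0.0127
t 9.35 pos [0.499  0.0146 0.0362] q [-0.1189  0.4622 -0.5665  0.5435  0.0002 -0.0839] F [ 0.3897  2.7375 -2.7205] M [ 0.4997 -0.1567  0.1194] gap 0.012704741800280184
ang toolx 177.99433473618407 tooly 87.99430805528515 tilt [-0.0014  0.0004 -1.    ]
```

```bash
python3 -m pendant '[[[0.1,-0.5,0.03],0],[[0,-0.5,0.03],0],[[0,-0.5,0.03],0],[[0,-0.5,0.03],0],[[0,-0.4,0.03],0]]'
python3 go.py
```

```text
clock: 9.77
tool_pos: [0.4987, -0.0087, 0.0359]
eef_rot: [0.001, 0.017, 1.0, 0.001]
ft_force: [0.3, 5.8, 8.0]
finger_gap: 0.013
t 9.7667 pos [ 0.4987 -0.0087  0.0359] q [-0.1668  0.4605 -0.5709  0.5383  0.002  -0.1321] F [0.2938 5.7978 8.0457] M [ 1.2767  0.07   -0.036 ] gap 0.013012802468514868
ang toolx 178.00922603693616 tooly 88.00937103930588 tilt [ 0.0015  0.0017 -1.    ]
```

```bash
python3 -m pendant '[[[0.1,-0.5,0.03],0],[[0,-0.5,0.03],0],[[0,-0.5,0.03],0],[[0,-0.5,0],0],[[0,-0.5,0],0]]'
python3 go.py
```

```text
clock: 10.18
tool_pos: [0.4979, -0.0331, 0.0359]
eef_rot: [0.002, 0.017, 1.0, 0.001]
ft_force: [0.3, 8.4, 10.4]
finger_gap: 0.0128
t 10.1833 pos [ 0.4979 -0.0331  0.0359] q [-0.2166  0.4596 -0.5726  0.5355  0.0036 -0.1827] F [ 0.2775  8.4091 10.3612] M [1.5691 0.0889 0.029 ] gap 0.012828551610163575
ang toolx 178.0575936068578 tooly 88.05821747909589 tilt [ 0.0038  0.0028 -1.    ]
```

```bash
python3 -m pendant '[[[0,-0.6,-0.03],0],[[0,-0.8,-0.03],0],[[0,-0.8,-0.03],0],[[0,-0.8,0],0],[[0,-0.8,0],0]]'
python3 go.py
python3 -m pendant '[[[0,-0.8,0],0],[[0,-0.8,0],0],[[0,-0.8,0],0],[[0,-0.8,0],0],[[0,-0.6,0],0]]'
python3 go.py
```

```text
clock: 10.6
tool_pos: [0.4954, -0.0719, 0.0359]
eef_rot: [0.001, 0.017, 1.0, 0.001]
ft_force: [0.2, 5.5, 6.3]
finger_gap: 0.0128
t 10.6 pos [ 0.4954 -0.0719  0.0359] q [-0.2927  0.4631 -0.5659  0.5408  0.0017 -0.2583] F [0.1713 5.5246 6.3048] M [ 1.1953 -0.0745 -0.0544] gap 0.012806491532877173
ang toolx 178.0316630311775 tooly 88.03177524969524 tilt [ 0.0014  0.0014 -1.    ]
clock: 11.02
tool_pos: [0.494, -0.1102, 0.0359]
eef_rot: [0.001, 0.017, 1.0, 0.001]
ft_force: [1.3, 6.3, 7.5]
finger_gap: 0.0128
t 11.0167 pos [ 0.494  -0.1102  0.0359] q [-0.3663  0.471  -0.5513  0.5477  0.0015 -0.3313] F [1.2565 6.2833 7.4523] M [ 1.3187 -0.0527  0.0193] gap 0.012813103210247092
ang toolx 177.9992579105252 tooly 87.99933888203192 tilt [ 0.0013  0.0011 -1.    ]
```

Next I'll slow down, ease the press, and check alignment and remaining distance.

```bash
python3 -m pendant '[[[0,-0.5,-0.02],0],[[0,-0.5,-0.02],0],[[0,-0.4,-0.01],0],[[0,-0.3,0],0],[[0,-0.1,0],0]]'
python3 go.py
python3 - <<'E'
from h import *
a=grab_frame("top");b=grab_frame("scene")
cv2.imwrite("pics/c1.png",cv2.resize(a[130:350,340:520],None,fx=2.7,fy=2.7,interpolation=cv2.INTER_CUBIC))
cv2.imwrite("pics/c2.png",cv2.resize(b[170:350,120:380],None,fx=3,fy=3,interpolation=cv2.INTER_CUBIC))
E
```

```text
clock: 11.43
tool_pos: [0.4929, -0.1281, 0.0359]
eef_rot: [0.0, 0.018, 1.0, 0.0]
ft_force: [0.4, 5.4, 4.8]
finger_gap: 0.0129
t 11.4333 pos [ 0.4929 -0.1281  0.0359] q [-0.3996  0.4759 -0.542   0.5529  0.0004 -0.3644] F [0.3583 5.3743 4.8461] M [ 1.1418 -0.0615 -0.0422] gap 0.0129229986161379
ang toolx 177.9815776962745 tooly 87.98158216334436 tilt [ 0.0002  0.0004 -1.    ]
```

View pics/c1.png

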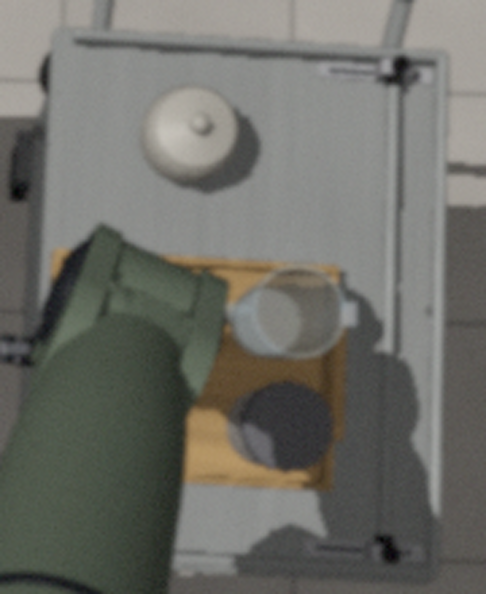

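View pics/c2.png

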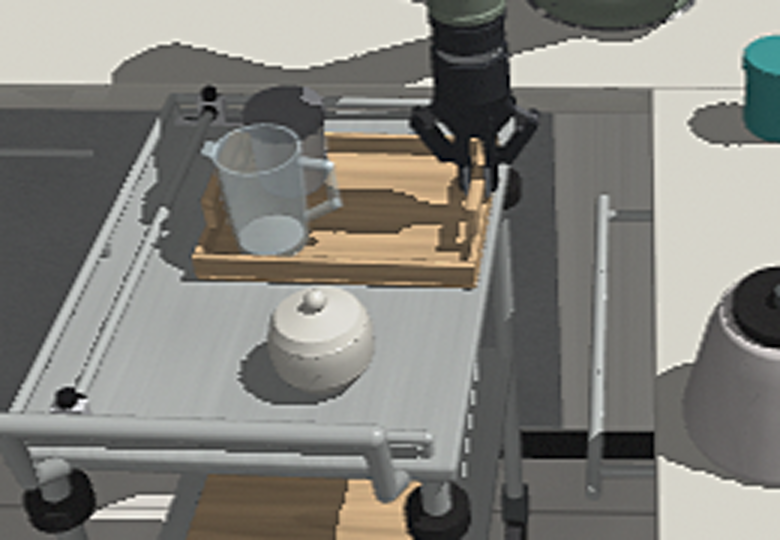

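```bash
python3 - <<'E'
from h import *
from scipy.stats import linregress
a=cv2.imread("pics/c1.png")
f=lambda x,y,z:ray('top',340+x/2.7-.3,130+y/2.7-.3,z)
def yaw(a,b): d=a-b; return np.round(a,4),np.round(b,4),np.degrees(np.arctan2(d[1],d[0]))
print('nose',yaw(f(343,268,.028),f(332,490,.028)))
print('bar left',yaw(f(390,90,.018),f(379,535,.018)))
p,q=f(232,262,.028),f(343,268,.028);d=p-q;print('far side',p,q,90-np.degrees(np.arctan2(d[1],d[0])))
p,q=f(190,482,.028),f(332,490,.028);d=p-q;print('near',p,q,90-np.degrees(np.arctan2(d[1],d[0])))
g=cv2.cvtColor(a,cv2.COLOR_BGR2GRAY)
b,r=a[:,:,0].astype(int),a[:,:,2].astype(int)
# nose edge: last warm pixel per row
pts=[]
for y in range(372,484,4):
    w=np.where((r-b)[y,150:400]>25)[0]
    if len(w): pts.append((150+w[-1],y))
print(pts)
P=np.array([f(x,y,.028) for x,y in pts]);l=linregress(P[:,0],P[:,1]);print(np.degrees(np.arctan(l.slope)),l.stderr*57)
print(g[200,380:412],g[300,380:412])
E
```

```text
nose (array([ 0.5894, -0.4069,  0.028 ]), array([ 0.3739, -0.3948,  0.028 ]), np.float64(-3.2149611932910624))
bar left (array([ 0.7715, -0.4587,  0.018 ]), array([ 0.3316, -0.4435,  0.018 ]), np.float64(-1.9905980886247048))
far side [ 0.59228944 -0.29791626  0.028     ] [ 0.58935621 -0.40692377  0.028     ] 1.5413735167261677
near [ 0.37831167 -0.2578234   0.028     ] [ 0.37394767 -0.39482414  0.028     ] 1.8244742165200734
[(np.int64(344), 372), (np.int64(344), 376), (np.int64(344), 380), (np.int64(343), 384), (np.int64(343), 388), (np.int64(344), 392), (np.int64(343), 396), (np.int64(343), 400), (np.int64(343), 404), (np.int64(343), 408), (np.int64(343), 412), (np.int64(343), 416), (np.int64(343), 420), (np.int64(343), 424), (np.int64(343), 428), (np.int64(343), 432), (np.int64(342), 436), (np.int64(230), 440), (np.int64(232), 444), (np.int64(332), 448), (np.int64(332), 452), (np.int64(332), 456), (np.int64(332), 460), (np.int64(333), 464), (np.int64(331), 468), (np.int64(332), 472), (np.int64(332), 476), (np.int64(331), 480)]
-15.862258119336126 9.313805619206093
[137 137 136 135 135 137 139 143 146 149 150 151 149 142 135 125 112 103
  94  89  89  94 102 113 122 128 133 136 137 138 138 138] [138 138 139 140 143 147 151 154 156 155 150 145 136 123 112 101  93  89
  91  97 105 115 122 128 133 134 136 138 139 139 138 137]
```

```bash
python3 -m pendant '[[[0,-0.4,-0.01],0],[[0,-0.5,-0.01],0],[[0,-0.6,-0.01],0],[[0,-0.6,0],0],[[0,-0.5,0],0]]'
python3 -m pendant '[[[0,-0.3,0],0],[[0,-0.3,0],0],[[0,-0.2,0],0],[[0,-0.2,0],0],[[0,-0.2,0],0]]'
python3 go.py
```

```text
clock: 11.95
tool_pos: [0.4918, -0.1541, 0.0359]
eef_rot: [-0.0, 0.017, 1.0, 0.0]
ft_force: [-0.3, 4.6, 2.0]
finger_gap: 0.0128
clock: 12.37
tool_pos: [0.4913, -0.1659, 0.0359]
eef_rot: [-0.0, 0.017, 1.0, 0.0]
ft_force: [-1.2, 3.2, 0.5]
finger_gap: 0.0132
t 12.3667 pos [ 0.4913 -0.1659  0.0359] q [-0.4679  0.4892 -0.5169  0.5651 -0.0002 -0.4331] F [-1.1981  3.1735  0.459 ] M [ 0.8112 -0.0389 -0.0005] gap 0.013197022687236751
ang toolx 178.01004336122776 tooly 88.0100428335309 tilt [-0.0004  0.     -1.    ]
```

```bash
python3 -m pendant '[[[0,-0.15,0],0],[[0,-0.15,0],0],[[0,-0.15,0],0],[[0,-0.15,0],0],[[0,-0.1,0],0]]' - 40
python3 go.py
```

```text
clock: 12.78
tool_pos: [0.4912, -0.173, 0.036]
eef_rot: [-0.0, 0.017, 1.0, -0.0]
ft_force: [1.0, 3.2, -0.9]
finger_gap: 0.0129
t 12.7833 pos [ 0.4912 -0.173   0.036 ] q [-0.4803  0.4921 -0.5113  0.5675 -0.0004 -0.4454] F [ 0.9929  3.2186 -0.9431] M [ 0.6249 -0.0299 -0.0379] gap 0.01287809867161334
ang toolx 178.00016411736274 tooly 88.0001691343808 tilt [-0.0003 -0.0002 -1.    ]
```

```bash
python3 -m pendant '[[[0,-0.1,0],0],[[0,-0.1,0],0],[[0,-0.1,0],0],[[0,-0.1,0],0],[[0,-0.1,0],0]]'
python3 go.py
```

```text
clock: 13.2
tool_pos: [0.4906, -0.1762, 0.0359]
eef_rot: [-0.0, 0.017, 1.0, 0.002]
ft_force: [-1.3, 9.2, 2.6]
finger_gap: 0.0128
t 13.2 pos [ 0.4906 -0.1762  0.0359] q [-0.4881  0.4939 -0.5081  0.5709  0.0029 -0.4541] F [-1.2901  9.2288  2.6468] M [1.7765 0.1275 0.0801] gap 0.012820688831691143
ang toolx 178.0509643122728 tooly 88.05083877454969 tilt [-0.0005  0.0036 -1.    ]
```

Contact with the bar came at about y = −0.175, and the push rose from 3 to 9 N. A little more will give a firm seat.

```bash
python3 -m pendant '[[[0,-0.04,0],0],[[0,-0.03,0],0],[[0,0,0],0],[[0,0,0],0],[[0,0,0],0]]'
python3 go.py
```

```text
clock: 13.62
tool_pos: [0.4906, -0.1763, 0.0359]
eef_rot: [-0.0, 0.017, 1.0, 0.002]
ft_force: [0.2, 9.1, 1.6]
finger_gap: 0.0129
t 13.6167 pos [ 0.4906 -0.1763  0.0359] q [-0.4888  0.494  -0.5078  0.5714  0.0035 -0.4552] F [0.172  9.0798 1.6426] M [ 1.7499  0.024  -0.037 ] gap 0.012878153985976866
ang toolx 178.0779802993322 tooly 88.0778146098935 tilt [-0.0005  0.0043 -1.    ]
```

```bash
python3 -m pendant '[[[0,-0.06,0],0],[[0,-0.06,0],0],[[0,-0.06,0],0],[[0,0,0],0],[[0,0,0],0]]'
python3 go.py
```

```text
clock: 14.03
tool_pos: [0.4905, -0.1769, 0.0359]
eef_rot: [-0.0, 0.016, 1.0, 0.003]
ft_force: [-0.2, 12.8, 3.2]
finger_gap: 0.0127
t 14.0333 pos [ 0.4905 -0.1769  0.0359] q [-0.4912  0.4946 -0.5068  0.5729  0.0059 -0.4583] F [-0.2289 12.8291  3.2064] M [ 2.3534 -0.0338 -0.0005] gap 0.012689603893315143
ang toolx 178.11390635398828 tooly 88.11370793989474 tilt [-0.0003  0.0068 -1.    ]
```

```bash
python3 -m pendant '[[[0,0,0],0],[[0,0,0],0],[[0,0.05,0],0],[[0,0.05,0],0],[[0,0,0],0]]'
python3 go.py
python3 - <<'E'
from h import *
a=grab_frame("top")
cv2.imwrite("pics/d1.png",cv2.resize(a[130:350,340:520],None,fx=2.7,fy=2.7,interpolation=cv2.INTER_CUBIC))
E
```

```text
clock: 14.45
tool_pos: [0.4905, -0.1769, 0.0359]
eef_rot: [-0.0, 0.017, 1.0, 0.002]
ft_force: [-0.2, 9.7, 2.2]
finger_gap: 0.0129
t 14.45 pos [ 0.4905 -0.1769  0.0359] q [-0.4899  0.4943 -0.5073  0.5719  0.0036 -0.4566] F [-0.1986  9.7433  2.249 ] M [1.8277 0.0574 0.0211] gap 0.01285077550636727
ang toolx 178.09155058960616 tooly 88.09134983397243 tilt [-0.0006  0.0045 -1.    ]
```

View pics/d1.png

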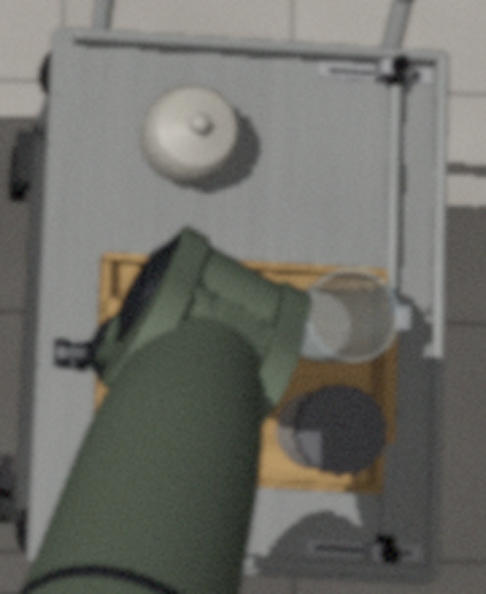

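The nose lies along the bar at (385–390, 270–490), and the trolley corners are at the same pixels as before. Easing slightly and releasing.

```bash
python3 -m pendant '[[[0,0.05,0],0],[[0,0.05,0],0],[[0,0,0],0],[[0,0,0],0],[[0,0,0],0]]'
python3 go.py
python3 -m pendant '[[[0,0,0],0],[[0,0,0],0],[[0,0,0],0],[[0,0,0],0],[[0,0,0],0]]' 4.0 20
python3 go.py
```

```text
clock: 14.92
tool_pos: [0.4905, -0.1769, 0.0359]
eef_rot: [-0.0, 0.017, 1.0, 0.001]
ft_force: [-0.8, 7.0, 0.2]
finger_gap: 0.013
t 14.9167 pos [ 0.4905 -0.1769  0.0359] q [-0.4889  0.494  -0.5078  0.571   0.0018 -0.4549] F [-0.7794  7.0414  0.1555] M [1.2777 0.0746 0.095 ] gap 0.01303752563983525
ang toolx 178.05459388226396 tooly 88.05444709098329 tilt [-0.0009  0.0026 -1.    ]
clock: 15.33
tool_pos: [0.4914, -0.1789, 0.0363]
eef_rot: [0.0, 0.018, 1.0, -0.0]
ft_force: [-0.2, -0.4, -0.3]
finger_gap: 0.04
t 15.3333 pos [ 0.4914 -0.1789  0.0363] q [-0.4899  0.4941 -0.5064  0.5694 -0.0006 -0.4547] F [-0.1768 -0.35   -0.2522] M [0.0005 0.0277 0.0295] gap 0.03997913828951873
ang toolx 177.98193872605125 tooly 87.98191275399662 tilt [ 0.0005 -0.0009 -1.    ]
```

```bash
python3 -m pendant '[[[0,0,-1.0],0],[[0,0,-2.0],0],[[0,0,-3.0],0],[[0,0,-3.5],0],[[0,0,-3.5],0]]'
python3 -m pendant '[[[0,0,-3.5],0],[[2.0,2,-3.5],0],[[2.5,2.5,-2],0],[[2.5,2.5,0],0],[[2.5,2.5,0],0]]'
python3 -m pendant '[[[2.0,3,0],0],[[1.0,3,0],0],[[0,3,0],0],[[0,3,0],0],[[0,2,0],0]]'
python3 - <<'E'
from h import *
a=grab_frame("top");b=grab_frame("scene")
cv2.imwrite("pics/e1.png",cv2.resize(a[130:350,340:520],None,fx=2.7,fy=2.7,interpolation=cv2.INTER_CUBIC))
cv2.imwrite("pics/e2.png",cv2.resize(b[170:350,120:380],None,fx=3,fy=3,interpolation=cv2.INTER_CUBIC))
cv2.imwrite("pics/e3.png",a)
E
```

```text
clock: 15.75
tool_pos: [0.4905, -0.1781, 0.1679]
eef_rot: [-0.0, 0.017, 1.0, 0.0]
ft_force: [0.5, -0.1, -0.2]
finger_gap: 0.0402
clock: 16.17
tool_pos: [0.4008, -0.0813, 0.2557]
eef_rot: [0.002, 0.018, 1.0, -0.001]
ft_force: [-0.1, 0.3, 0.6]
finger_gap: 0.0401
clock: 16.58
tool_pos: [0.3753, 0.0613, 0.2546]
eef_rot: [0.001, 0.017, 1.0, 0.0]
ft_force: [1.1, -0.7, 0.4]
finger_gap: 0.0398
```

View pics/e1.png

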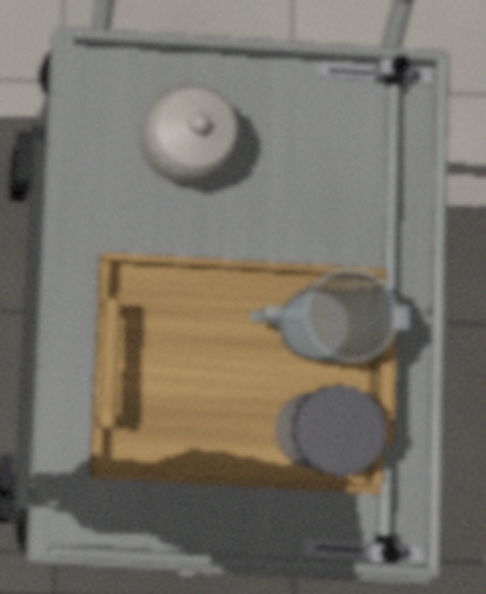

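View pics/e2.png

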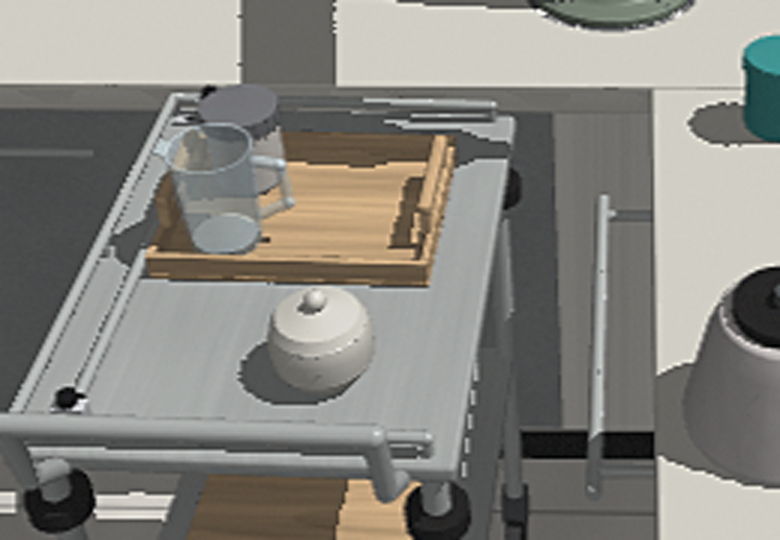

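View pics/e3.png

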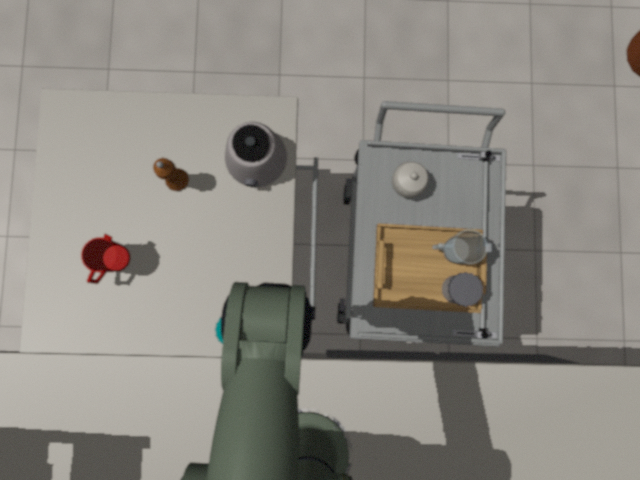

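```bash
python3 - <<'E'
from h import *
f=lambda x,y,z:ray('top',340+x/2.7-.3,130+y/2.7-.3,z)
TL,TR,BR,BL=f(103,255,.028),f(387,270,.028),f(380,492,.028),f(93,473,.028)
ang=lambda d:np.degrees(np.arctan2(d[1],d[0]))
print(TL,TR,BR,BL); print('nose',ang(TR-BR),'tail',ang(TL-BL),'far',ang(TL-TR)-90,'near',ang(BL-BR)-90)
print('bar face',f(388,90,.018),f(379,535,.018),ang(f(388,90,.018)-f(379,535,.018)))
h1,h2=f(113,300,.062),f(108,425,.062);print('handle',(h1+h2)/2,ang(h1-h2))
g0=cv2.imread("pics/top0.png");g1=cv2.imread("pics/e3.png")
for n,(y0,y1,x0,x1) in dict(blender=(110,190,215,290),mill=(145,200,145,195),red=(225,290,75,140),bowl=(155,205,385,440),trolley=(135,180,440,515),trolleyB=(310,350,340,372)).items():
    print(n,cv2.phaseCorrelate(np.float32(cv2.cvtColor(g0[y0:y1,x0:x1],6)),np.float32(cv2.cvtColor(g1[y0:y1,x0:x1],6))))
E
python3 go.py
```

```text
[ 0.5957149  -0.17160371  0.028     ] [ 0.58856448 -0.45022003  0.028     ] [ 0.37314036 -0.44124544  0.028     ] [ 0.38464521 -0.16446176  0.028     ]
nose -2.3855692642344195 tail -1.9379731440607502 far -1.4701190041948138 near -2.3801984900815683
bar face [ 0.77146437 -0.45672588  0.018     ] [ 0.3316498  -0.44345121  0.018     ] -1.7288019109580453
handle [ 0.48919276 -0.17492833  0.062     ] -1.6569705945252733
blender ((0.5212185600988093, 0.06795084024140863), 1.05228657579422)
mill ((0.16625158601177148, 0.07848103572862541), 1.013450828552246)
red ((0.07366390167126724, -0.02453445395106968), 1.0001840514165383)
bowl ((-0.0455763722122029, -0.06630625112034139), 1.0872543409665425)
trolley ((0.5588975361133919, 0.5329870755099329), 1.0492566983258282)
trolleyB ((0.268971841604289, 0.07232576964699078), 0.5312156237661838)
t 16.6833 pos [0.3755 0.0615 0.2544] q [-0.0326 -0.0119 -0.5412  1.0402  0.0005 -0.0024] F [-0.1693  0.3994  0.2265] M [-0.0281  0.0354 -0.0005] gap 0.039803004858509135
ang toolx 178.26729666490286 tooly 88.26733055460562 tilt [ 0.0013  0.0004 -1.    ]
```

```bash
python3 -m pendant '[[[0,0,0],0],[[0,0,0],0],[[0,0,0],0],[[0,0,0],0],[[0,0,0],0]]'; python3 -c "
from station import job; print(job.close_job())"
```

```text
clock: 17.1
tool_pos: [0.3759, 0.0587, 0.2535]
eef_rot: [-0.0, 0.018, 1.0, -0.0]
ft_force: [-0.0, 0.1, 0.9]
finger_gap: 0.04
the job is handed in; nothing more can be done
None
```

The tray is on the trolley, against the stop bar, with the jug and pot upright on it. I handed the job in at 17.1 s with the gripper clear of everything; no verdict was reported.

- **Crossing:** I gripped the tail handle and slid the tray without lifting it. I held the tail down with up to about 20 N over the gap, and the camera showed it level. The tail rose about 0.5 mm as the nose reached the deck, then settled about 2 mm lower onto the deck.
- **Seating:** Contact came at tool y ≈ −0.175, and the highest total push I read was 12.8 N. Allowing about 4 N for sliding friction, the bar took about 8–9 N (an estimate). I eased off to 7 N before opening the fingers.
- **Last checks:** The tray's edges measure −1.5° to −2.4° (mean about −2.0°) and the bar −1.7° to −2.0°, so it is square to within what the pictures resolve. I could not see contact directly; it follows from the forces, since the sprung bar was still pushing back when I let go.
- **Surroundings:** The mill, red jug and sugar bowl matched their starting positions to within 0.2 pixel. The turquoise pot was half hidden by the arm in the last top view.
- **Weak agreement:** The image comparison gave a shift of about 0.5 pixel (roughly 1 mm) for the blender and for one corner of the trolley. I put this down to noise, because the blender was never touched and the trolley's corners looked unchanged in the pictures.

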